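# Unhitch the lamp hanger arm and hold it up

## Robot

A 6-joint arm with a two-finger parallel gripper is mounted at the origin on the work surface. World frame = base frame: x ahead of the robot, y to its left, z up, the work surface at z = 0. Lengths are in m, angles in degrees, forces in N, time in s.
With the tool pointing down it reaches from about 0.375 to 0.9 m from the base axis. Payload 3.1 kg.
Tool frame: the origin (TCP) lies on the centre line of the jaws, within the pads' length; the fingertips stand 19 mm ahead of it and the grasp point (between the pads) is the TCP; z points along the fingers, y is the direction in which the jaws open and shut (so a half turn about z gives the same grasp; the last joint's range is limited). The gripper opens to 87 mm and grips with 3 to 60 N. Pads are 19 mm wide; open, the fingers measure 117 mm over their backs; the gripper's body (75 mm by 190 mm) begins 51 mm behind the grasp point.
Start: joints at [61.392, 30.224, 82.088, -0, 67.689, -10.227], TCP at [0.197, 0.593, 0.242] pointing down, gripper open.
Joint ranges: [-176.69, 176.69], [-43.24, 126.21], [12.49, 139.97], [-82, 262], [0, 151.66], [-163.58, 163.58]. Speed limits (degrees/s): [159.86, 159.86, 180, 180, 180, 180].

## Interface

Orientations are given as a 3x3 rotation matrix whose columns are the frame's x, y, z axes.
In Python, from rig import bot gives the robot as it stands.
- The arm moves only by the tool carry_out, never from a script. Its argument "targets" is a list of rows, each a list of 6 numbers: the shift along the tool's x, y, z each as a share of 200 mm, from -1 to 1, then the turn, a rotation vector about the tool's x, y, z each as a share of pi/2 rad, from -1 to 1. In form: [[dx, dy, dz, ax, ay, az], ...]. A call has 1 to 20 rows; each row is the pose to reach, as a shift and turn from the pose measured when the call began, along the tool's axes at that moment; what a row does not reach only later rows make up. A row lasts 1/8 s, in which the tool goes at most 62.5 mm and 10.7 degrees, less where a joint would pass 70% of its speed; a pose out of reach is approached as far as the arm can. A call with a number of a shift or a turn outside -1 to 1 is refused whole. A call with a gripper value outside its range is refused whole. "jaw" is the gripper's target within -1 to 1 (fully open at 1, half-way at 0, shut at -1), set as the call begins (left out, the last holds). The fingers move at their own pace and stop on an object; the grip force is fixed at half the most. Time passes only in rows, so rows that repeat a pose let the fingers close. It gives the time, the measured TCP pose, the force and the opening at its end, in the units of the state.
- bot.read_state(): the state, without advancing time (a new reading comes with each control period).
- bot.capture(name): name is "side" or "top" or "wrist"; returns the picture (420x560x3 uint8, blue, green, red); there is no depth.
- bot.camera_info(name): a dict with "camera_matrix" (3x3 intrinsics, pixels), "view" (4x4, takes a point from world to camera coordinates); the wrist camera has in their place "mount" (4x4, takes a point from camera to tool coordinates, whose origin is the TCP and whose axes are the flange's). Camera axes: x right, y down, z forward; pixel columns grow to the right and rows downward; lengths in m; the calibration is good to about 2 mm. A picture is of the moment at which its call begins: read the wrist's pose just before it. camera_info takes no time and is no camera call.
- bot.hand_in(): hands the job in, once; it reports no verdict.
The state is a dict: "time_s": time; "joint_positions": joint angles; "qvel": joint speeds; "tau": joint torques, N m; "position": TCP position; "tcp_rot": TCP orientation; "force": force on the tool from outside, world axes, zero at the start; "moment": the same for the moment, N m; "opening": opening from 0.0 (shut) to 1.0 (fully open).
Only numpy, scipy, OpenCV 4.12 (cv2) and the standard library are available. Lean on these libraries where they do the work, as an engineer would, in place of code of your own. Each camera call takes 0.05 s, during which the arm holds its last target.

## Task

Get the lamp hanger ready to be loaded: first clear the loose brass drop rod from the shelf by laying it flat (set down, not dropped) in the empty half of the green-lined tray, parallel to the rod already there and with its loop at the same end. Then pull the red latch sideways, away from the arm, against its spring, lift the brass hanger arm off its ball until the cup is about 80 mm above it, and finish while still holding the arm raised there in the gripper. Do not shove or tip the lantern, the red shade, the copper cap or the other rod.

Things in the scene. Friction and masses are not known exactly. Their poses are not given: they have to be found in the camera images.
- rod: the loose drop rod, flat on the shelf: square brass bar 10 mm wide and high, with a flat round loop (32 mm across, 8 mm thick) at one end, 150 mm overall, 120 g. Origin: centre of the underside, within 7 mm of where it balances; x along the bar towards the loop, z up. Plain bar from x = -72 to +48 mm, loop's centre at x = +62 mm
- rod_loop (a point): centre of the loose rod's loop
- tray: fixed shallow wooden tray lined in green, 220 mm (its x) by 200 mm (its y), floor 6 mm above the shelf, rim 5 mm wide and only 4 mm higher than the floor. Origin: centre of its underside; z up. The other rod lies in the half with positive y; the half with negative y is empty
- tray_lane (a point): point on the tray floor in the middle of the empty half (tray y = -42 mm)
- sample_rod: the rod already in the tray, loose; same make, size and axes as the loose rod. Its loop is towards the tray's +x and it lies about 48 mm to the +y side of the tray's middle line. Stays where it is
- fixture: fixed lamp-hanging fixture on a dark wooden T-shaped base 15 mm thick. Origin: underside of the base; x runs along the hanger arm from hinge (x = -110 mm) to ball (x = +90 mm, away from the robot), y is the way the latch is pulled, z up. Steel rail across it at x = -130 mm, y from -195 to +95 mm, up to 70 mm high, with a brass carriage; hinge cheeks 92 mm high
- ball (a point): middle of the fixed steel ball (29 mm across, flat underside on an 11 mm stem), 60 mm above the shelf
- hanger_arm (a joint): swing of the brass hanger arm about its hinge, rad: 0 = down, cup over the ball; grows as raised, at most 0.9. Hinge to cup 200 mm, so 0.4 rad lifts the cup about 78 mm. About 0.5 kg; falls back by its own weight if let go. While the latch is home it lifts no more than about 0.02 rad
- hinge_point (a point): point on the hinge axis, in the middle of the arm, 80 mm above the shelf. The axis runs along the fixture's y, level
- cup_mouth (a point): centre of the mouth of the arm's brass cup (44 mm across, its top 88 mm above the shelf when down)
- latch (a joint): sideways pull of the red latch, m: 0 = home (bar under the ball's flat underside), 0.016 = end stop. It rides on the hanger arm and slides along the fixture's +y. The arm is free beyond about 0.007; pull at least 0.010 before lifting. The spring takes 3 N to start, 8 N at 0.014, and pulls it home when released
- latch_grip (a point): point in the latch's upright red paddle, 10 mm below its top. Paddle 10 mm thick (along y), 22 mm wide (x), from 41 to 121 mm above the shelf with the arm down, when its axes are the fixture's; 52 mm to the +y side of the arm, nothing beside it above 92 mm. Pinch it across its thickness from above, pull it, and lift the arm by it; it tilts with the arm
- lantern: small brass lantern with amber glass, 80 mm across, 130 mm high, standing loose; origin centre of underside. Leave alone
- shade: ribbed red glass shade, 100 mm across, 90 mm high, standing loose; origin centre of underside. Leave alone
- cap: copper ceiling cap, 84 mm across, 32 mm high, lying loose; origin centre of underside. Leave alone

How it is judged:
By the outcome, as a careful person would: the job done as asked, in the order asked, and still so for the second after the job is handed in, while the arm keeps its last pose, push and grip.
It also fails if it takes over 48 s, if anything falls off the work surface, if the arm or the gripper's body presses on something with over 40 N, if the wrist force passes 120 N, or if a joint passes its speed limit or range.

## Working session

There is one attempt and no reset: what is moved stays moved. The work goes in short steps, Python scripts to look and compute and a tool call to move; the robot and the scene stay as the last step left them, time stands still between calls to the robot, and variables do not carry over. Pictures are saved under pics/ and viewed, and the job is handed in when it is done.

Besides the shell and the picture viewer there is one more tool, called after "Emit:" as name([rows], argument=value, ...), one row to a line, values as JSON. carry_out: Moves the arm, as the interface text tells. Shift numbers are shares of 200 mm and turn numbers shares of pi/2 rad, none past 1 either way. Its arguments: {"type":"object","properties":{"targets":{"type":"array"},"jaw":{"type":"number"}},"required":["targets"]}

```bash
ls; mkdir -p pics; python3 - <<'E'
from rig import bot
import cv2, numpy as np
np.set_printoptions(precision=4,suppress=True)
s=bot.read_state(); print(s)
for n in ("side","top","wrist"):
    cv2.imwrite(f"pics/{n}0.png",bot.capture(n)); print(n,bot.camera_info(n))
E
```

```text
pics
{'time_s': 0.0, 'joint_positions': array([ 61.3914,  30.2784,  82.1572,  -0.0003,  67.6884, -10.2265]), 'qvel': array([ 0.0277, -0.1058,  0.098 , -0.0304, -0.0974, -0.0432]), 'tau': array([ -0.0021, -44.0051, -17.6587,   0.0631,   0.0584,  -0.0002]), 'position': array([0.1967, 0.5925, 0.2406]), 'tcp_rot': array([[-0.949 ,  0.3153, -0.001 ],
       [ 0.3154,  0.949 , -0.0019],
       [ 0.0004, -0.0021, -1.    ]]), 'force': array([-0.3746,  0.9138, -0.1524]), 'moment': array([0.0563, 0.0122, 0.015 ]), 'opening': 0.9999207494351011}
side {'camera_matrix': array([[532.4806,   0.    , 282.3515],
       [  0.    , 532.4806, 212.3423],
       [  0.    ,   0.    ,   1.    ]]), 'view': array([[ 0.9145, -0.4046, -0.0071, -0.5171],
       [-0.2181, -0.478 , -0.8509,  0.2247],
       [ 0.3409,  0.7796, -0.5253,  1.026 ],
       [ 0.    ,  0.    ,  0.    ,  1.    ]])}
top {'camera_matrix': array([[387.0305,   0.    , 282.2041],
       [  0.    , 387.0305, 200.9949],
       [  0.    ,   0.    ,   1.    ]]), 'view': array([[ 0.003 , -1.    , -0.0061,  0.0722],
       [-0.9888, -0.0021, -0.1492,  0.5892],
       [ 0.1492,  0.0065, -0.9888,  0.8036],
       [ 0.    ,  0.    ,  0.    ,  1.    ]])}
wrist {'camera_matrix': array([[363.8657,   0.    , 278.9006],
       [  0.    , 363.8657, 207.0971],
       [  0.    ,   0.    ,   1.    ]]), 'mount': array([[ 0.0007, -0.9653, -0.261 ,  0.0715],
       [ 1.    ,  0.0008, -0.0003,  0.0007],
       [ 0.0005, -0.261 ,  0.9653, -0.1436],
       [ 0.    ,  0.    ,  0.    ,  1.    ]])}
```

View pics/top0.png

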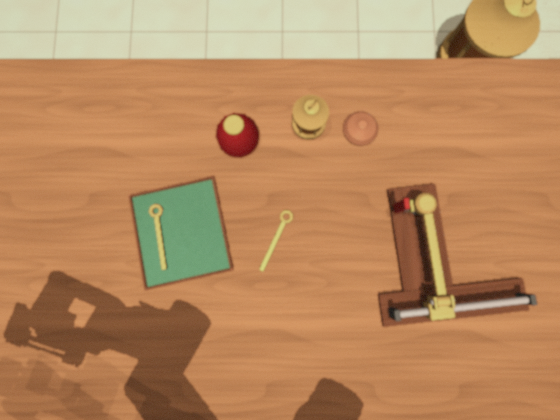

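View pics/side0.png

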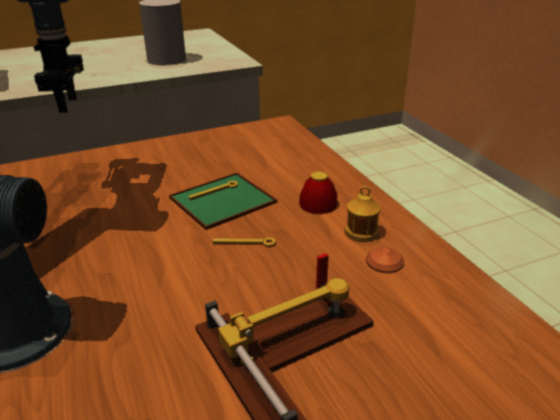

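View pics/wrist0.png

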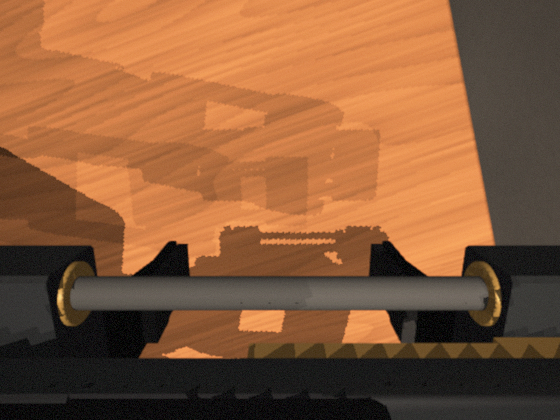

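The top view shows the tray at pixels (132–232, 178–288) with the sample rod's loop up at (155,211). The loose rod runs from its loop at (286,216) to its tail at (262,271). The fixture's ball is near (425,203), the red paddle near (405,205) and the hinge near (441,300). Next I'll measure these with masks.

```bash
cat > h.py <<'E'
import cv2, numpy as np
from rig import bot
np.set_printoptions(precision=4,suppress=True)
def cam(n,s=None):
    c=bot.camera_info(n); K=c["camera_matrix"]
    if n=="wrist":
        T=np.eye(4);T[:3,:3]=s["tcp_rot"];T[:3,3]=s["position"]
        V=np.linalg.inv(T@c["mount"])
    else: V=c["view"]
    return K,V
def ray(n,uv,s=None):
    K,V=cam(n,s); R=V[:3,:3]
    d=R.T@np.linalg.inv(K)@np.array([uv[0],uv[1],1.]); return -R.T@V[:3,3], d/np.linalg.norm(d)
def onz(n,uv,z,s=None):
    o,d=ray(n,uv,s); return o+d*(z-o[2])/d[2]
def proj(n,p,s=None):
    K,V=cam(n,s); q=K@(V[:3,:3]@np.array(p)+V[:3,3]); return q[:2]/q[2]
def tri(a,ua,b,ub):
    o1,d1=ray(a,ua);o2,d2=ray(b,ub)
    A=np.stack([d1,-d2],1); t=np.linalg.lstsq(A,o2-o1,rcond=None)[0]
    p,q=o1+d1*t[0],o2+d2*t[1]; return (p+q)/2,np.linalg.norm(p-q)
E
cat > m.py <<'E'
from h import *
I=cv2.imread("pics/top0.png"); H=cv2.cvtColor(I,cv2.COLOR_BGR2HSV)
S=cv2.imread("pics/side0.png"); HS=cv2.cvtColor(S,cv2.COLOR_BGR2HSV)
for p in [(155,211),(164,262),(280,235),(270,240),(428,240),(408,204)]: print(p,H[p[1],p[0]])
for p in [(240,241),(322,270),(290,306)]: print(p,HS[p[1],p[0]])
for n,h in(("top",H),("side",HS)):
  for nm,lo,hi in (("brass",(21,120,110),(34,255,255)),("green",(50,80,30),(85,255,255)),("red",(172,180,60),(180,255,255)),("red0",(0,220,60),(3,255,255))):
    m=cv2.inRange(h,lo,hi); k,l,st,c=cv2.connectedComponentsWithStats(m)
    print(n,nm,[(st[i].tolist(),c[i].round(1).tolist()) for i in range(1,k) if st[i,4]>25])
E
python3 m.py
python3 - <<'E'
import cv2
a=cv2.imread('pics/top0.png');b=cv2.imread('pics/side0.png')
cv2.imwrite('pics/ca.png',cv2.resize(a[170:340,370:550],None,fx=3.5,fy=3.5,interpolation=2))
cv2.imwrite('pics/cb.png',cv2.resize(b[240:420,190:390],None,fx=3.3,fy=3.3,interpolation=2))
E
```

```text
(155, 211) [ 61  73 150]
(164, 262) [ 25 118 192]
(280, 235) [ 20 126 188]
(270, 240) [ 13 141 192]
(428, 240) [ 21 137 169]
(408, 204) [  3 176 198]
(240, 241) [ 19 201 141]
(322, 270) [  1 218  41]
(290, 306) [ 21 202 179]
top brass [([504, 0, 31, 18, 287], [520.4, 7.3]), ([304, 101, 15, 14, 105], [310.6, 107.5]), ([224, 115, 19, 18, 50], [235.2, 121.6]), ([419, 195, 16, 16, 75], [427.1, 202.0]), ([410, 199, 5, 13, 43], [412.0, 205.1]), ([150, 205, 13, 14, 53], [156.4, 210.5]), ([280, 211, 12, 13, 67], [285.9, 216.6]), ([424, 213, 22, 83, 169], [432.4, 251.5]), ([434, 232, 8, 38, 53], [437.5, 249.4]), ([430, 296, 25, 24, 193], [441.3, 305.8])]
top green []
top red []
top red0 []
side brass [([312, 173, 14, 6, 66], [318.8, 175.4]), ([189, 180, 49, 18, 114], [211.7, 188.6]), ([214, 239, 17, 2, 31], [222.2, 239.5]), ([330, 279, 16, 10, 86], [337.7, 283.7]), ([249, 287, 79, 35, 416], [286.0, 304.7]), ([238, 317, 8, 10, 36], [241.6, 321.8]), ([221, 326, 18, 18, 179], [230.1, 334.1])]
side green [([174, 175, 97, 49, 2217], [222.3, 200.0])]
side red []
side red0 [([300, 179, 35, 33, 671], [315.8, 193.7]), ([318, 254, 9, 7, 34], [321.8, 256.5])]
```

View pics/ca.png

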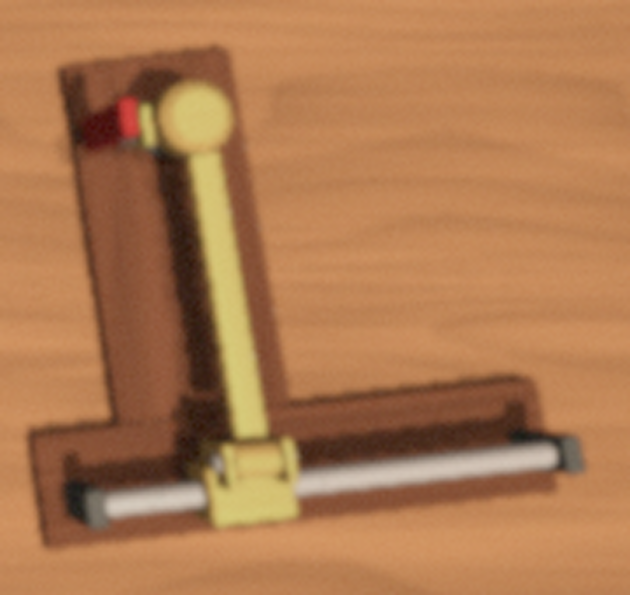

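View pics/cb.png

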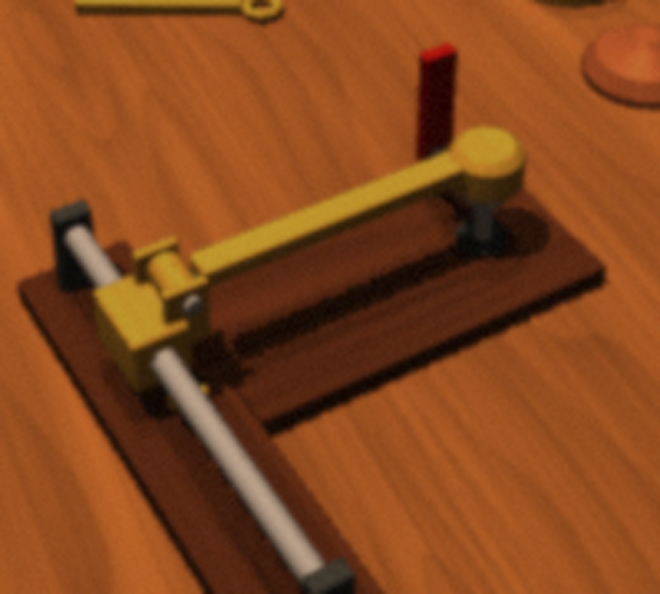

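The crops show the paddle's top face at about (407,204) in the top view and (322,255) in the side view. The cup centre is at about (426,204) in the top view.

```bash
cat > m2.py <<'E'
from h import *
I=cv2.imread("pics/top0.png"); H=cv2.cvtColor(I,cv2.COLOR_BGR2HSV)
S=cv2.imread("pics/side0.png"); HS=cv2.cvtColor(S,cv2.COLOR_BGR2HSV)
m=cv2.inRange(H,(17,90,120),(40,255,255)); 
def rod(box,z,bg):
    x0,y0,x1,y1=box; sub=H[y0:y1,x0:x1]
    mm=((sub[...,0]>=17)&(sub[...,0]<40)&(sub[...,2]>110)).astype(np.uint8) if bg=="wood" else ((sub[...,0]<45)&(sub[...,2]>110)).astype(np.uint8)
    k,l,st,c=cv2.connectedComponentsWithStats(mm); i=1+st[1:,4].argmax()
    ys,xs=np.nonzero(l==i); P=np.array([onz("top",(x+x0,y+y0),z)[:2] for x,y in zip(xs,ys)])
    print("area",len(P)); vx,vy,cx,cy=cv2.fitLine(P.astype(np.float32),cv2.DIST_HUBER,0,1e-4,1e-4).ravel()
    d=np.array([vx,vy]); d=d*np.sign(d[0]); c0=np.array([cx,cy]); t=(P-c0)@d
    n=np.array([-d[1],d[0]])
    a,b=t.min(),t.max(); print("len",b-a,"mid",c0+d*(a+b)/2,"dir",d,np.degrees(np.arctan2(d[1],d[0])),"ends",c0+d*a,c0+d*b)
rod((250,200,300,280),0.009,"wood")
rod((140,198,178,275),0.014,"green")
# tray corners
g=cv2.inRange(H,(45,60,40),(95,255,255)); g=cv2.morphologyEx(g,cv2.MORPH_CLOSE,np.ones((9,9)))
cs,_=cv2.findContours(g,0,1); c=max(cs,key=cv2.contourArea); q=cv2.approxPolyDP(cv2.convexHull(c),6,True)[:,0]; print(q)
W=np.array([onz("top",u,0.006)[:2] for u in q]); print(W, np.linalg.norm(W-np.roll(W,-1,0),axis=1),W.mean(0))
r=cv2.minAreaRect(np.array([onz("top",u,0.006)[:2]*1000 for u in c[:,0]],np.float32)); print(r)
print("paddle top",tri("top",(407.2,203.6),"side",(322.3,254.8)), onz("top",(407.2,203.6),.121))
print("cup top",onz("top",(425.7,203.7),.088))
for z,u in((.088,(446,292)),(.07,(396,314)),(.07,(530,300))):print(u,onz("top",u,z))
E
python3 m2.py
```

```text
area 465
len 0.15032116349143662 mid [0.5057 0.0903] dir [ 0.9068 -0.4215] -24.927889 ends [0.4375 0.122 ] [0.5738 0.0586]
area 527
len 0.15291147531086308 mid [0.5135 0.3503] dir [0.9817 0.1904] 10.976545 ends [0.4384 0.3357] [0.5885 0.3648]
[[209 180]
 [228 267]
 [148 285]
 [133 198]]
[[0.6436 0.2434]
 [0.4453 0.1947]
 [0.4053 0.3718]
 [0.6011 0.4171]] [0.2042 0.1816 0.201  0.1788] [0.5238 0.3067]
((523.6189575195312, 306.5775146484375), (205.41725158691406, 185.8709259033203), 13.062948226928711)
paddle top (array([ 0.5728, -0.1753,  0.12  ]), np.float64(0.00025579674562749137)) [ 0.5728 -0.175   0.121 ]
cup top [ 0.5774 -0.2237  0.088 ]
(446, 292) [ 0.399 -0.255  0.088]
(396, 314) [ 0.3535 -0.1583  0.07  ]
(530, 300) [ 0.3822 -0.4321  0.07  ]
```

```bash
cat >> h.py <<'E'
from scipy.spatial.transform import Rotation as Ro
def down(a):
    a=np.radians(a); x=np.array([np.cos(a),np.sin(a),0]); z=np.array([0,0,-1.]); return np.stack([x,np.cross(z,x),z],1)
def row(p,R,s=None):
    s=s or bot.read_state(); R0=s["tcp_rot"]
    return np.r_[R0.T@(np.array(p)-s["position"])/.2, Ro.from_matrix(R0.T@R).as_rotvec()/(np.pi/2)].round(4)
E
python3 - <<'E'
from h import *
print(row((.54,.073,.2),down(155.1)), np.linalg.norm(np.array((.54,.073,.2))-bot.read_state()["position"]))
E
```

```text
[-2.4478 -1.9243  0.2064 -0.0011 -0.0001  0.0725] 0.62408488529867
```

Emit:
carry_out([
  [-0.15,-0.12,0.01,0,0,0],
  [-0.35,-0.28,0.03,0,0,0.02],
  [-0.58,-0.46,0.05,0,0,0.03],
  [-0.8,-0.63,0.07,0,0,0.05],
  [-1,-0.786,0.1,0,0,0.07],
])

```text
time_s: 0.78
position: [0.3379, 0.3788, 0.2209]
tcp_rot: [[-0.908, 0.419, -0.0], [0.419, 0.908, -0.001], [-0.0, -0.001, -1.0]]
force: [1.8, 0.8, -0.4]
opening: 0.997
```

```bash
python3 - <<'E'
from h import *
s=bot.read_state();print(s["time_s"],s["position"],s["force"],row((.54,.073,.2),down(155.1)))
E
```

```text
0.775 [0.3379 0.3788 0.2209] [ 1.8155  0.7691 -0.3992] [-1.5578 -0.9655  0.1062 -0.0009  0.0001  0.0017]
```

Emit:
carry_out([
  [-0.22,-0.14,0.015,0,0,0],
  [-0.45,-0.28,0.03,0,0,0],
  [-0.7,-0.43,0.045,0,0,0],
  [-0.9,-0.56,0.06,0,0,0],
  [-1,-0.62,0.07,0,0,0],
])

```text
time_s: 1.4
position: [0.469, 0.1802, 0.2069]
tcp_rot: [[-0.907, 0.421, -0.0], [0.421, 0.907, -0.002], [-0.001, -0.002, -1.0]]
force: [0.6, -0.2, 0.2]
opening: 1.0
```

Emit:
carry_out([
  [-0.2,-0.12,0.01,0,0,0],
  [-0.42,-0.26,0.03,0,0,0],
  [-0.55,-0.34,0.04,0,0,0],
  [-0.55,-0.34,0.04,0,0,0],
  [-0.55,-0.34,0.04,0,0,0],
])

```text
time_s: 2.02
position: [0.5391, 0.0727, 0.1987]
tcp_rot: [[-0.907, 0.421, -0.002], [0.421, 0.907, -0.001], [0.001, -0.002, -1.0]]
force: [-0.9, -0.3, -0.7]
opening: 1.002
```

```bash
python3 - <<'E'
from h import *
s=bot.read_state();I=bot.capture("wrist");cv2.imwrite("pics/w1.png",I);np.savez("w1.npz",**{k:s[k] for k in("position","tcp_rot")})
print(s["time_s"],s["position"],s["joint_positions"],s["qvel"])
for u in [(.5057,.0903),(.4375,.122),(.5738,.0586)]: print(proj("wrist",(*u,.01),s))
E
```

```text
2.025 [0.5391 0.0727 0.1987] [ -4.0535  27.3003  96.2391  -0.0792  56.5696 -69.094 ] [ 1.1101 -0.4488  0.3802 -0.1788 -0.064  -0.04  ]
[280.7747 147.8011]
[280.9749  58.8856]
[280.5532 226.6829]
```

View pics/w1.png

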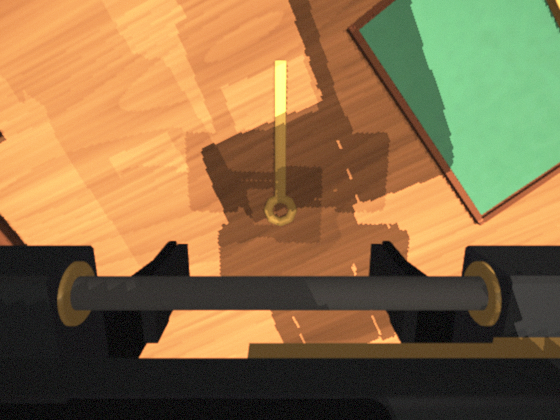

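The wrist view shows the rod vertical in the image, with its tail at (280,60), loop centre at (280,209) and loop end at row 225. That is within 2 px of the prediction from the top view.

```bash
python3 - <<'E'
from h import *
s=bot.read_state()
t=onz("wrist",(280.5,59.5),.01,s);e=onz("wrist",(280,225.5),.008,s);l=onz("wrist",(280,209),.008,s)
print(t,e,l,np.linalg.norm(t-e),(t+e)/2)
d=e-t;print(np.degrees(np.arctan2(d[1],d[0])))
m=(t+e)/2
print(row((m[0],m[1],.022),down(155)))
E
```

```text
[0.4377 0.1217 0.01  ] [0.5731 0.0587 0.008 ] [0.5581 0.0656 0.008 ] 0.14935807259182407 [0.5054 0.0902 0.009 ]
-24.945369153706263
[ 0.1874  0.0084  0.8844 -0.0011 -0.0007  0.0015]
```

Emit:
carry_out([
  [0.1,0.005,0.25,0,0,0],
  [0.187,0.008,0.5,0,0,0],
  [0.187,0.008,0.7,0,0,0],
  [0.187,0.008,0.8,0,0,0],
  [0.187,0.008,0.86,0,0,0],
  [0.187,0.008,0.884,0,0,0],
  [0.187,0.008,0.884,0,0,0],
], jaw=-0.3)

```text
time_s: 2.95
position: [0.5056, 0.0904, 0.0225]
tcp_rot: [[-0.908, 0.42, -0.001], [0.42, 0.908, -0.001], [0.0, -0.001, -1.0]]
force: [-0.3, -0.5, -0.4]
opening: 0.368
```

Emit:
carry_out([
  [0,0,0,0,0,0],
  [0,0,0,0,0,0],
  [0,0,0,0,0,0],
  [0,0,0,0,0,0],
  [0,0,0,0,0,0],
], jaw=-1)

```text
time_s: 3.58
position: [0.5059, 0.0903, 0.023]
tcp_rot: [[-0.908, 0.42, -0.0], [0.42, 0.908, -0.001], [-0.0, -0.001, -1.0]]
force: [0.0, -1.0, 5.9]
opening: 0.112
```

Emit:
carry_out([
  [0,0,-0.05,0,0,0],
  [0,0,-0.2,0,0,0],
  [0,0,-0.4,0,0,0],
  [0,0,-0.64,0,0,0],
  [0,0,-0.64,0,0,0],
])

```text
time_s: 4.2
position: [0.5082, 0.0905, 0.1544]
tcp_rot: [[-0.908, 0.42, 0.008], [0.42, 0.908, -0.001], [-0.008, 0.002, -1.0]]
force: [0.6, -0.4, -1.6]
opening: 0.114
```

```bash
python3 - <<'E'
from h import *
s=bot.read_state();print(s["position"],s["force"],s["opening"],row((.533,.2657,.15),down(193)))
E
```

```text
[0.5082 0.0905 0.1544] [ 0.6375 -0.3593 -1.6081] 0.11442948723632891 [ 0.2555  0.847   0.0217 -0.0004  0.0052 -0.4203]
```

Emit:
carry_out([
  [0.05,0.15,0,0,0,-0.08],
  [0.1,0.35,0.01,0,0,-0.17],
  [0.16,0.55,0.01,0,0,-0.26],
  [0.22,0.75,0.02,0,0,-0.35],
  [0.256,0.847,0.02,0,0.005,-0.42],
  [0.256,0.847,0.02,0,0.005,-0.42],
  [0.256,0.847,0.02,0,0.005,-0.42],
])

```text
time_s: 5.08
position: [0.5319, 0.2648, 0.1493]
tcp_rot: [[-0.975, -0.223, -0.002], [-0.223, 0.975, -0.002], [0.003, -0.001, -1.0]]
force: [0.4, -0.1, -1.8]
opening: 0.106
```

```bash
python3 - <<'E'
from h import *
s=bot.read_state();I=bot.capture("wrist");cv2.imwrite("pics/w2.png",I)
J=bot.capture("top");cv2.imwrite("pics/t2.png",J);J=bot.capture("side");cv2.imwrite("pics/s2.png",J)
np.savez("w2.npz",**{k:s[k] for k in("position","tcp_rot")})
print(s["time_s"],s["position"],s["force"],s["tcp_rot"])
E
```

```text
5.075 [0.5319 0.2648 0.1493] [ 0.394  -0.0575 -1.8233] [[-0.9748 -0.2229 -0.0023]
 [-0.2229  0.9748 -0.0019]
 [ 0.0027 -0.0014 -1.    ]]
```

View pics/w2.png

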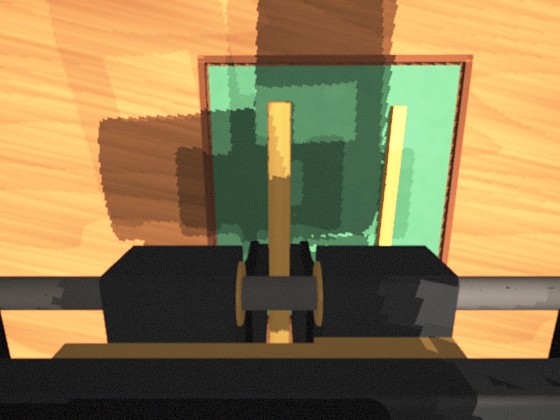

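View pics/s2.png

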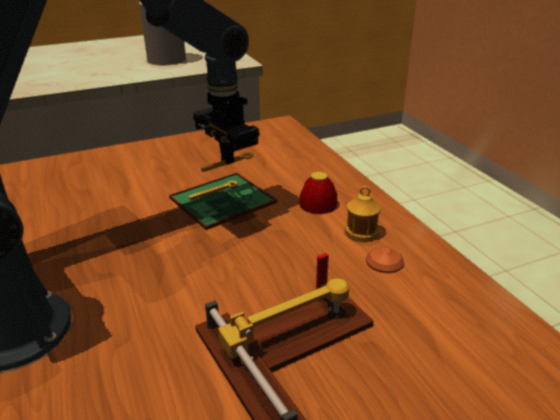

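The wrist view shows the held rod straight, with its tail at (280,102). The sample rod runs from (398,106) to (386,245). The tray's far rim is at row 57–62, between columns 199 and 472.

```bash
python3 - <<'E'
from h import *
s=dict(np.load("w2.npz"))
I=cv2.imread("pics/w2.png");H=cv2.cvtColor(I,cv2.COLOR_BGR2HSV)
# sample rod edges by row
mm=(H[...,0]<42)&(H[...,2]>90)
P=[]
for r in range(112,240,4):
    c=np.nonzero(mm[r,370:425])[0]+370
    P.append((c.mean(),r,len(c)))
P=np.array(P);print(P[::5])
a=np.array([onz("wrist",p[:2],.016,s)[:2] for p in P]).astype(np.float32)
v=cv2.fitLine(a,cv2.DIST_HUBER,0,1e-4,1e-4).ravel();v[:2]*=np.sign(v[0]);print("sample ang",np.degrees(np.arctan2(v[1],v[0])),v)
print("tail",onz("wrist",(398,106),.016,s))
c1=onz("wrist",(199,57),.010,s);c2=onz("wrist",(472,57),.010,s);print("rim corners",c1,c2,np.linalg.norm(c1-c2))
d=c2-c1;ty=np.degrees(np.arctan2(d[1],d[0]));print("tray y ang",ty)
uy=d[:2]/np.linalg.norm(d[:2]);ux=np.array([uy[1],-uy[0]])
C=(c1+c2)[:2]/2+ux*.11;print("tray centre",C,"lane",C-.042*uy)
print("held tail expect",proj("wrist",s["position"]+np.array([-.975,-.223,0])*.075+np.array([0,0,-.013]),s))
w=np.load("w1.npz")
E
```

```text
[[397.5 112.   18. ]
 [395.5 132.   18. ]
 [393.  152.   17. ]
 [391.  172.   17. ]
 [389.  192.   17. ]
 [386.5 212.   16. ]
 [384.5 232.   16. ]]
sample ang 11.319029 [0.9805 0.1963 0.4908 0.3442]
tail [0.4406 0.3339 0.016 ]
rim corners [0.4397 0.1846 0.01  ] [0.3955 0.3775 0.01  ] 0.19790392162641227
tray y ang 102.9073100640333
tray centre [0.5248 0.3057] lane [0.5342 0.2647]
held tail expect [277.425   99.2371]
```

```bash
python3 - <<'E'
from h import *
print(row((.5342,.2647,.032),down(191.3)))
E
```

```text
[-0.0084 -0.0004  0.5903 -0.0006 -0.0006  0.0172]
```

Emit:
carry_out([
  [-0.01,0,0.2,0,0,0.017],
  [-0.01,0,0.4,0,0,0.017],
  [-0.01,0,0.52,0,0,0.017],
  [-0.01,0,0.57,0,0,0.017],
  [-0.01,0,0.59,0,0,0.017],
  [-0.01,0,0.59,0,0,0.017],
])

```text
time_s: 5.98
position: [0.5352, 0.2648, 0.0328]
tcp_rot: [[-0.981, -0.196, 0.001], [-0.196, 0.981, -0.001], [-0.0, -0.001, -1.0]]
force: [0.2, 0.6, -2.0]
opening: 0.113
```

Emit:
carry_out([
  [0,0,0.005,0,0,0],
  [0,0,0.01,0,0,0],
  [0,0,0.015,0,0,0],
  [0,0,0.015,0,0,0],
])

```text
time_s: 6.48
position: [0.5351, 0.2648, 0.0298]
tcp_rot: [[-0.981, -0.196, 0.001], [-0.196, 0.981, -0.001], [-0.0, -0.001, -1.0]]
force: [-0.3, -0.1, -2.1]
opening: 0.106
```

```bash
python3 - <<'E'
from h import *
s=bot.read_state();print(s["position"],s["force"],s["tcp_rot"])
E
```

```text
[0.5351 0.2648 0.0298] [-0.2645 -0.0628 -2.1422] [[-0.9806 -0.196   0.0006]
 [-0.196   0.9806 -0.0009]
 [-0.0004 -0.001  -1.    ]]
```

Not in contact yet, so I'll ease down.

Emit:
carry_out([
  [0,0,0.004,0,0,0],
  [0,0,0.007,0,0,0],
  [0,0,0.007,0,0,0],
])

```text
time_s: 6.85
position: [0.5351, 0.2649, 0.029]
tcp_rot: [[-0.981, -0.196, 0.001], [-0.196, 0.981, -0.001], [-0.001, -0.001, -1.0]]
force: [-1.0, -0.2, 4.0]
opening: 0.109
```

Contact at about 6 N, so I'll release.

Emit:
carry_out([
  [0,0,0,0,0,0],
  [0,0,0,0,0,0],
  [0,0,0,0,0,0],
], jaw=-0.35)

```text
time_s: 7.22
position: [0.5352, 0.2649, 0.0288]
tcp_rot: [[-0.981, -0.196, 0.001], [-0.196, 0.981, -0.001], [-0.001, -0.001, -1.0]]
force: [1.1, -0.3, -0.1]
opening: 0.302
```

Emit:
carry_out([
  [0,0,-0.05,0,0,0],
  [0,0,-0.15,0,0,0],
  [0,0,-0.35,0,0,0],
  [0,0,-0.6,0,0,0],
  [0,0,-0.85,0,0,0],
  [0,0,-0.85,0,0,0],
])

```text
time_s: 7.98
position: [0.538, 0.2659, 0.2041]
tcp_rot: [[-0.98, -0.196, 0.012], [-0.196, 0.981, 0.002], [-0.012, -0.0, -1.0]]
force: [0.6, -0.6, -0.3]
opening: 0.324
```

```bash
python3 - <<'E'
from h import *
s=bot.read_state();I=bot.capture("wrist");cv2.imwrite("pics/w3.png",I)
np.savez("w3.npz",**{k:s[k] for k in("position","tcp_rot")})
print(s["time_s"],s["position"],s["opening"])
E
```

```text
7.975 [0.538  0.2659 0.2041] 0.3244884531888161
```

View pics/w3.png

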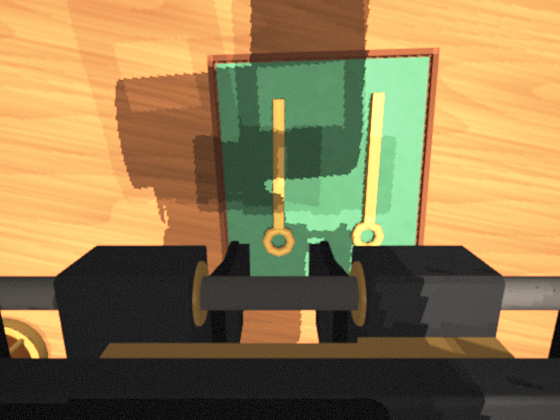

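The wrist view shows both rods in the tray. The placed rod runs from (279,100) to its loop at (279,241), and the sample from (378,94) to (368,235). I'll check the angles.

```bash
python3 - <<'E'
from h import *
s=dict(np.load("w3.npz"))
H=cv2.cvtColor(cv2.imread("pics/w3.png"),cv2.COLOR_BGR2HSV)
mm=(H[...,0]<40)&(H[...,2]>70)
for lo,hi in((262,300),(355,395)):
    P=[]
    for r in range(106,222,2):
        c=np.nonzero(mm[r,lo:hi])[0]+lo
        if 5<len(c)<18: P.append((c.mean(),r))
    a=np.array([onz("wrist",p,.016,s)[:2] for p in P]).astype(np.float32)
    v=cv2.fitLine(a,cv2.DIST_HUBER,0,1e-4,1e-4).ravel();print(len(P),np.degrees(np.arctan(v[1]/v[0])),v[2:],P[0],P[-1])
print(onz("wrist",(279,241),.014,s),onz("wrist",(368,235),.014,s),onz("wrist",(279,100),.016,s))
print("drive", row((.45,-.0,.24),down(186)), row((.53,-.17,.24),down(186)))
E
```

```text
58 11.337203 [0.519  0.2624] (np.float64(278.5), 106) (np.float64(278.5), 220)
58 11.226221 [0.501  0.3464] (np.float64(376.5), 106) (np.float64(368.0), 220)
[0.5924 0.2776 0.014 ] [0.5693 0.3612 0.014 ] [0.4629 0.2516 0.016 ]
drive [ 0.6816 -1.2168 -0.196  -0.0001  0.0039  0.059 ] [ 0.4561 -2.1287 -0.1942 -0.0001  0.0039  0.059 ]
```

Emit:
carry_out([
  [0.0,-0.2,-0.05,0,0,0.01],
  [0.01,-0.48,-0.12,0,0,0.03],
  [0.02,-0.76,-0.2,0,0,0.05],
  [0.03,-1,-0.22,0,0.004,0.059],
])

```text
time_s: 8.52
position: [0.5689, 0.0662, 0.2451]
tcp_rot: [[-0.995, -0.104, -0.001], [-0.104, 0.995, -0.0], [0.001, -0.0, -1.0]]
force: [0.5, -0.3, 0.1]
opening: 0.325
```

```bash
python3 - <<'E'
from h import *
print(bot.read_state()["position"],row((.573,-.175,.25),down(186)))
E
```

```text
[0.5689 0.0662 0.2451] [ 0.1045 -1.2017 -0.0242 -0.0001 -0.0009 -0.0006]
```

Emit:
carry_out([
  [0.02,-0.22,0,0,0,0],
  [0.05,-0.5,0,0,0,0],
  [0.07,-0.78,-0.01,0,0,0],
  [0.1,-1,-0.02,0,0,0],
  [0.1,-1,-0.02,0,0,0],
])

```text
time_s: 9.15
position: [0.5689, -0.1379, 0.2475]
tcp_rot: [[-0.995, -0.099, -0.004], [-0.099, 0.995, 0.0], [0.004, 0.001, -1.0]]
force: [-0.7, -0.4, 0.2]
opening: 0.325
```

Emit:
carry_out([
  [0,-0.13,0,0,0,0],
  [0,-0.2,0,0,0,0],
  [0,-0.2,0,0,0,0],
  [0,-0.2,0,0,0,0],
])

```text
time_s: 9.65
position: [0.5726, -0.1764, 0.2472]
tcp_rot: [[-0.995, -0.099, -0.005], [-0.099, 0.995, 0.001], [0.005, 0.002, -1.0]]
force: [-0.6, -0.6, 0.5]
opening: 0.326
```

```bash
python3 - <<'E'
from h import *
s=bot.read_state();I=bot.capture("wrist");cv2.imwrite("pics/w4.png",I)
np.savez("w4.npz",**{k:s[k] for k in("position","tcp_rot")})
print(s["time_s"],s["position"],s["opening"],s["force"],s["moment"],s["joint_positions"],s["qvel"])
for z in (.12,.121): print(proj("wrist",(.5728,-.175,z),s))
E
```

```text
9.65 [ 0.5726 -0.1764  0.2472] 0.32625028610327894 [-0.5527 -0.6025  0.4587] [ 0.0642 -0.0042  0.0169] [ -27.7704   27.9668   85.3659   -0.0643   66.9456 -123.4507] [ 0.1671 -0.3746 -0.0957 -0.0682  0.0199 -0.074 ]
[279.5194 205.8809]
[279.5237 206.2108]
```

View pics/w4.png

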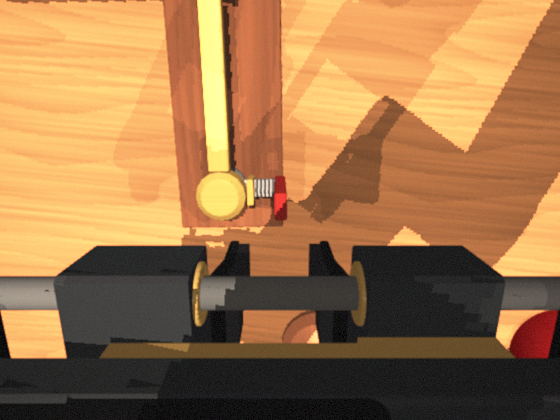

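The wrist view shows the red paddle's top face at columns 274–288, rows 178–219. The cup is at (221,195) and the arm bar runs up from there. I'll refine the paddle and the yaw.

```bash
python3 - <<'E'
from h import *
s=dict(np.load("w4.npz"))
I=cv2.imread("pics/w4.png");H=cv2.cvtColor(I,cv2.COLOR_BGR2HSV)
cv2.imwrite("pics/c4.png",cv2.resize(I[160:240,180:310],None,fx=6,fy=6,interpolation=cv2.INTER_NEAREST))
br=(H[...,0]>=20)&(H[...,0]<=34)&(H[...,1]>110)&(H[...,2]>100)
P=[]
for r in range(4,160,4):
    c=np.nonzero(br[r,185:245])[0]+185
    P.append((c.mean(),r,len(c)))
P=np.array(P);print(P[::8])
a=np.array([onz("wrist",p[:2],.086,s)[:2] for p in P]).astype(np.float32)
v=cv2.fitLine(a,cv2.DIST_HUBER,0,1e-4,1e-4).ravel();print("arm yaw",np.degrees(np.arctan(v[1]/v[0])),v)
print("cup",onz("wrist",(221,195),.088,s))
for u in((274,178),(288,178),(274,219),(288,219),(281,207)):print(u,onz("wrist",u,.121,s))
E
```

```text
[[204.2727   4.      11.    ]
 [207.4286  36.       7.    ]
 [211.      68.       5.    ]
 [217.6667 100.       3.    ]
 [216.     132.       2.    ]]
arm yaw 8.048062 [ 0.9902  0.14    0.498  -0.2358]
cup [ 0.5765 -0.2247  0.088 ]
(274, 178) [ 0.5514 -0.1813  0.121 ]
(288, 178) [ 0.5503 -0.1709  0.121 ]
(274, 219) [ 0.5834 -0.1782  0.121 ]
(288, 219) [ 0.5823 -0.1674  0.121 ]
(281, 207) [ 0.5733 -0.1738  0.121 ]
```

View pics/c4.png

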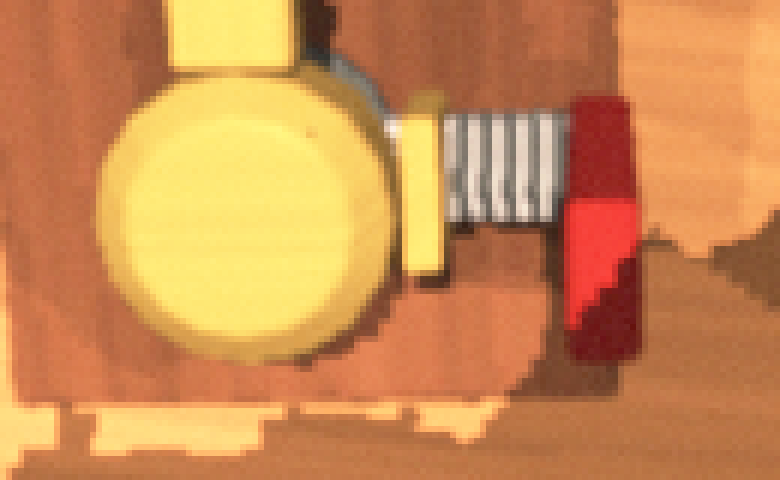

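```bash
python3 - <<'E'
from h import *
s=dict(np.load("w4.npz"))
H=cv2.cvtColor(cv2.imread("pics/w4.png"),cv2.COLOR_BGR2HSV)
print(H[80,195:245].tolist()[::4])
P=[]
for r in range(4,166,4):
    c=np.nonzero((H[r,190:245,0]>=18)&(H[r,190:245,2]>150))[0]+190
    P.append((np.median(c),r,c.min(),c.max()))
P=np.array(P);print(P[::8])
a=np.array([onz("wrist",p[:2],.086,s)[:2] for p in P]).astype(np.float32)
v=cv2.fitLine(a,cv2.DIST_HUBER,0,1e-4,1e-4).ravel();print("arm yaw",np.degrees(np.arctan(v[1]/v[0])),v)
for u in((280.5,206.5),(219,171)):print(onz("wrist",u,.121 if u[0]>250 else .086,s))
c=onz("wrist",(280.5,206.5),.121,s)
print(row((c[0],c[1],.113),down(186.5)))
E
```

```text
[[10, 162, 210], [10, 158, 198], [30, 111, 255], [30, 97, 255], [30, 93, 255], [30, 90, 255], [30, 87, 255], [29, 125, 255], [10, 137, 65], [10, 167, 147], [11, 162, 180], [10, 158, 211], [10, 163, 216]]
[[208.5   4.  197.  220. ]
 [210.   36.  199.  221. ]
 [212.   68.  201.  223. ]
 [214.5 100.  204.  225. ]
 [216.  132.  206.  226. ]
 [217.5 164.  208.  227. ]]
arm yaw 6.6666403 [ 0.9932  0.1161  0.4883 -0.2365]
[ 0.573  -0.1742  0.121 ]
[ 0.5564 -0.2279  0.086 ]
[-0.0055  0.0095  0.6716  0.001  -0.0028 -0.0086]
```

Emit:
carry_out([
  [-0.005,0.01,0.2,0,0,-0.009],
  [-0.005,0.01,0.4,0,0,-0.009],
  [-0.005,0.01,0.55,0,-0.003,-0.009],
  [-0.005,0.01,0.63,0,-0.003,-0.009],
  [-0.005,0.01,0.67,0,-0.003,-0.009],
  [-0.005,0.01,0.67,0,-0.003,-0.009],
])

```text
time_s: 10.45
position: [0.5732, -0.1741, 0.1137]
tcp_rot: [[-0.993, -0.114, 0.001], [-0.114, 0.993, 0.001], [-0.001, 0.001, -1.0]]
force: [-0.3, 0.3, 0.7]
opening: 0.325
```

Emit:
carry_out([
  [0,0,0,0,0,0],
  [0,0,0,0,0,0],
  [0,0,0,0,0,0],
  [0,0,0,0,0,0],
  [0,0,0,0,0,0],
], jaw=-1)

```text
time_s: 11.08
position: [0.5738, -0.175, 0.1144]
tcp_rot: [[-0.993, -0.114, 0.002], [-0.114, 0.993, -0.0], [-0.002, -0.001, -1.0]]
force: [-0.6, -3.5, 3.9]
opening: 0.116
```

```bash
python3 - <<'E'
from h import *
s=bot.read_state();cv2.imwrite("pics/w5.png",bot.capture("wrist"));cv2.imwrite("pics/s5.png",bot.capture("side"))
print(s["time_s"],s["position"],s["opening"],s["force"],s["moment"],s["tcp_rot"])
E
```

```text
11.075 [ 0.5738 -0.175   0.1144] 0.11585914730920077 [-0.5842 -3.4827  3.941 ] [-0.6018  0.1141 -0.0777] [[-0.9935 -0.1141  0.0023]
 [-0.1141  0.9935 -0.0004]
 [-0.0023 -0.0006 -1.    ]]
```

View pics/w5.png

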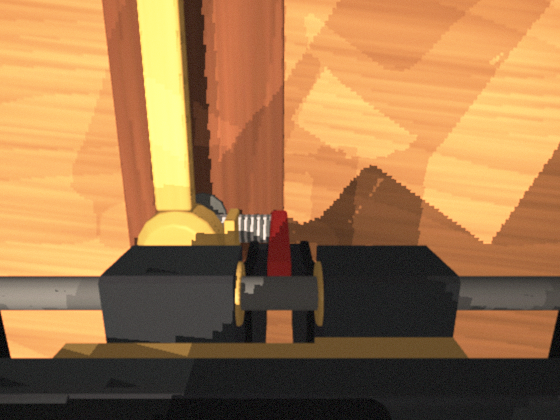

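Paddle gripped at 0.116 × 87 ≈ 10 mm. Now I'll pull.

Emit:
carry_out([
  [0,0.015,0,0,0,0],
  [0,0.03,0,0,0,0],
  [0,0.045,0,0,0,0],
  [0,0.058,0,0,0,0],
  [0,0.068,0,0,0,0],
  [0,0.068,0,0,0,0],
  [0,0.068,0,0,0,0],
])

```text
time_s: 12.05
position: [0.5724, -0.1627, 0.1144]
tcp_rot: [[-0.993, -0.115, 0.003], [-0.115, 0.993, -0.003], [-0.002, -0.003, -1.0]]
force: [-2.1, -8.2, 2.7]
opening: 0.114
```

```bash
python3 - <<'E'
from h import *
s=bot.read_state();cv2.imwrite("pics/w6.png",bot.capture("wrist"))
print(s["time_s"],s["position"],s["opening"],s["force"],s["moment"],s["tcp_rot"])
E
```

```text
12.05 [ 0.5724 -0.1627  0.1144] 0.11350026860045181 [-2.0902 -8.2273  2.6528] [-1.2455  0.2708 -0.0897] [[-0.9934 -0.1148  0.0027]
 [-0.1148  0.9934 -0.0028]
 [-0.0024 -0.0031 -1.    ]]
```

View pics/w6.png

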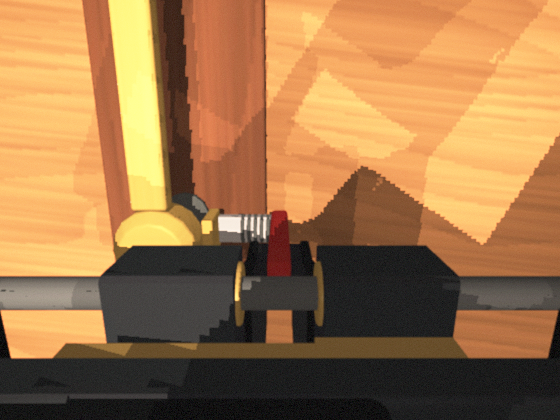

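```bash
python3 - <<'E'
from h import *
s=bot.read_state()
yf=s["tcp_rot"][:,1].copy(); yf[2]=0; yf/=np.linalg.norm(yf)
h=np.array([.3785,-.2485,.08])
for th in np.arange(.03,.42,.0317):
    Q=Ro.from_rotvec(-yf*th).as_matrix()
    p=h+Q@(s["position"]-h)+yf*.0018
    print(round(th,3),row(p,Q@s["tcp_rot"],s).round(3))
E
```

```text
0.03 [ 0.006  0.009 -0.03   0.    -0.019  0.   ]
0.062 [ 0.012  0.009 -0.062  0.    -0.039  0.   ]
0.093 [ 0.02   0.009 -0.094  0.    -0.06   0.   ]
0.125 [ 0.029  0.009 -0.125  0.    -0.08   0.   ]
0.157 [ 0.039  0.008 -0.156  0.    -0.1    0.   ]
0.188 [ 0.05   0.008 -0.187  0.    -0.12   0.   ]
0.22 [ 0.061  0.008 -0.217  0.    -0.14   0.   ]
0.252 [ 0.074  0.008 -0.247  0.    -0.16   0.   ]
0.284 [ 0.088  0.008 -0.277  0.    -0.18   0.001]
0.315 [ 0.102  0.008 -0.306  0.    -0.201  0.001]
0.347 [ 0.118  0.008 -0.334  0.    -0.221  0.001]
0.379 [ 0.134  0.008 -0.362  0.    -0.241  0.001]
0.41 [ 0.152  0.008 -0.39   0.    -0.261  0.001]
```

Emit:
carry_out([
  [0.003,0.009,-0.015,0,-0.01,0],
  [0.006,0.009,-0.03,0,-0.019,0],
  [0.012,0.009,-0.062,0,-0.039,0],
  [0.02,0.009,-0.094,0,-0.06,0],
  [0.02,0.009,-0.094,0,-0.06,0],
])

```text
time_s: 12.72
position: [0.5683, -0.1625, 0.1328]
tcp_rot: [[-0.989, -0.114, 0.097], [-0.114, 0.993, 0.006], [-0.097, -0.005, -0.995]]
force: [1.1, -7.3, -3.0]
opening: 0.113
```

```bash
python3 - <<'E'
from h import *
s=bot.read_state();cv2.imwrite("pics/s7.png",bot.capture("side"))
print(s["time_s"],s["position"],s["opening"],s["force"],s["moment"])
a=np.array([-.1148,.9934,0]);R=s["tcp_rot"];h=np.array([.3785,-.2485,.08])
th0=np.arcsin(-R[2,0]*-1) ; print("tilt",np.degrees(np.arctan2(R[2,0],R[2,2])), R)
yf=a/np.linalg.norm(a)
for th in np.arange(.031,.33,.0317):
    Q=Ro.from_rotvec(-yf*th).as_matrix()
    p=h+Q@(s["position"]-h)+yf*.0018
    print(round(th,3),row(p,Q@s["tcp_rot"],s).round(3))
E
```

```text
12.725 [ 0.5683 -0.1625  0.1328] 0.11317375701740438 [ 1.0955 -7.3082 -3.0175] [-1.12    0.2024 -0.1021]
tilt -174.4066928341552 [[-0.9887 -0.1142  0.0974]
 [-0.1141  0.9934  0.0061]
 [-0.0975 -0.0051 -0.9952]]
0.031 [ 0.006  0.009 -0.031 -0.    -0.02   0.   ]
0.063 [ 0.012  0.009 -0.063 -0.    -0.04   0.   ]
0.094 [ 0.02   0.008 -0.095 -0.    -0.06   0.   ]
0.126 [ 0.029  0.008 -0.126 -0.    -0.08   0.   ]
0.158 [ 0.039  0.008 -0.157 -0.    -0.1    0.   ]
0.19 [ 0.049  0.008 -0.188 -0.    -0.121  0.001]
0.221 [ 0.061  0.008 -0.218 -0.    -0.141  0.001]
0.253 [ 0.074  0.008 -0.248 -0.    -0.161  0.001]
0.285 [ 0.087  0.008 -0.278 -0.    -0.181  0.001]
0.316 [ 0.102  0.007 -0.307 -0.    -0.201  0.001]
```

View pics/s7.png

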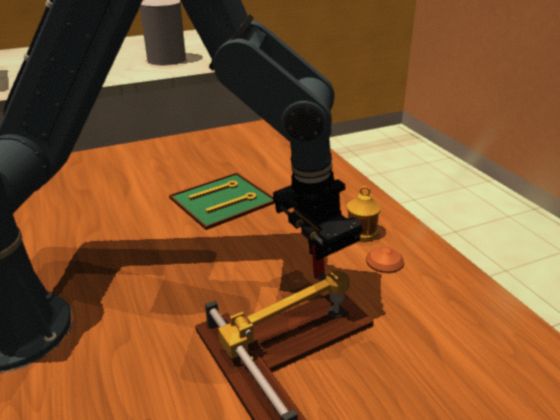

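The side view shows the cup clear of the ball at about (340,285), both rods flat and parallel in the tray, and low force. Continuing the arc.

Emit:
carry_out([
  [0.006,0.009,-0.031,0,-0.02,0],
  [0.012,0.009,-0.063,0,-0.04,0],
  [0.02,0.008,-0.095,0,-0.06,0],
  [0.029,0.008,-0.126,0,-0.08,0],
  [0.039,0.008,-0.157,0,-0.1,0],
  [0.049,0.008,-0.188,0,-0.121,0],
  [0.061,0.008,-0.218,0,-0.141,0],
  [0.074,0.008,-0.248,0,-0.161,0],
  [0.087,0.008,-0.278,0,-0.181,0.001],
  [0.102,0.007,-0.307,0,-0.201,0.001],
  [0.102,0.007,-0.307,0,-0.201,0.001],
  [0.102,0.007,-0.307,0,-0.201,0.001],
])

```text
time_s: 14.28
position: [0.5424, -0.1653, 0.1912]
tcp_rot: [[-0.91, -0.11, 0.4], [-0.104, 0.994, 0.038], [-0.402, -0.007, -0.916]]
force: [1.0, -7.7, -4.6]
opening: 0.108
```

```bash
python3 - <<'E'
from h import *
s=bot.read_state()
h=np.array([.3785,-.2485,.08]);ux=np.array([.9934,.1148,0]);uy=np.array([-.1148,.9934,0])
g=np.array([.5724,-.1627,.1144])
ang=lambda p:np.arctan2(p[2]-h[2],(p-h)@ux)
R=s["tcp_rot"]
print(s["time_s"],s["position"],s["opening"],s["force"],s["moment"],"arm angle",ang(s["position"])-ang(g),"tool tilt",np.arcsin(-R[2,0])-.0024,"y",(s["position"]-h)@uy,(g-h)@uy)
cv2.imwrite("pics/w8.png",bot.capture("wrist"));cv2.imwrite("pics/s8.png",bot.capture("side"));cv2.imwrite("pics/t8.png",bot.capture("top"))
E
```

```text
14.275 [ 0.5424 -0.1653  0.1912] 0.1075722691399301 [ 0.9706 -7.7265 -4.5836] [-1.0338  0.5638 -0.4525] arm angle 0.40469142974468497 tool tilt 0.41117093061901594 y 0.06386452761546356 0.06297399999999999
```

View pics/s8.png

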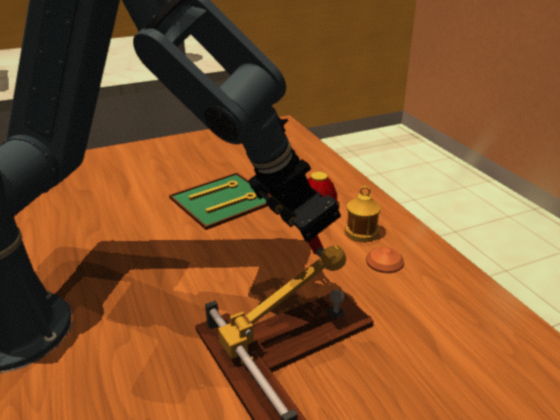

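View pics/w8.png

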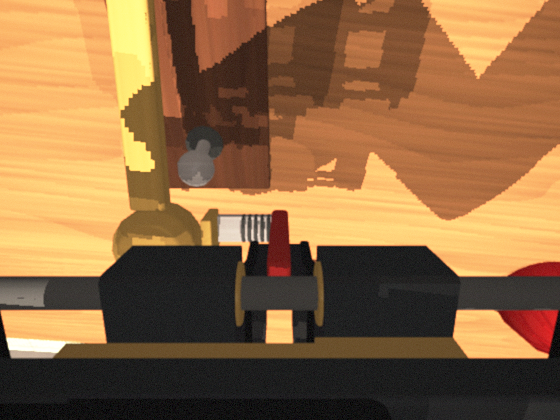

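View pics/t8.png

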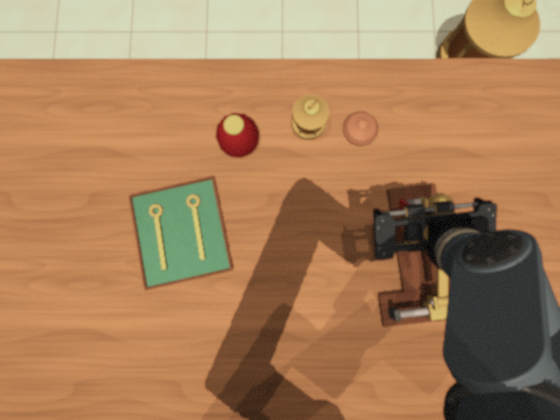

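The pictures agree. The side view has the cup at (333,257), well above the ball at (338,297). In the wrist view the gripper still holds the paddle at (280,245), with the ball uncovered at (197,165). In the top view the rods lie parallel, and the shade, lantern and cap are at their starting pixels. One cross-check of the cup height, then I'll hand in.

```bash
python3 - <<'E'
from h import *
h=np.array([.3785,-.2485,.08]);ux=np.array([.9934,.1148,0])
for th in(.35,.4,.45):
    print(th,proj("side",h+.2*(np.cos(th)*ux+np.sin(th)*np.array([0,0,1]))))
I=cv2.imread("pics/s8.png");H=cv2.cvtColor(I,cv2.COLOR_BGR2HSV)
m=cv2.inRange(H[240:275,318:350],(17,120,50),(34,255,255));ys,xs=np.nonzero(m);print(xs.min()+318,xs.max()+318,ys.min()+240,ys.max()+240)
s=bot.read_state();print(s["position"],s["force"],s["opening"])
bot.hand_in()
E
```

```text
0.35 [332.3296 258.4686]
0.4 [330.8737 254.929 ]
0.45 [329.1813 251.508 ]
318 344 246 270
[ 0.5424 -0.1652  0.1911] [ 0.6958 -8.2219 -4.3884] 0.1178903825311156
the job is handed in; nothing more can be done
```

I completed both parts in the order asked and handed the job in at about 14.4 s. The gripper was still holding the hanger arm raised.

- **Rod:** I laid it in the empty half of the tray, touching the floor with about 6 N before letting go. It measured 11.3° against the other rod's 11.2°, with its loop at the same end.
- **Latch:** I pulled it about 12.5 mm. The side force of about 8 N matches the spring at that pull.
- **Hanger arm:** I swung it up to about 0.405 rad by the tool pose, which puts the cup about 79 mm above the ball. The gripper still held the paddle, with its jaws about 10 mm apart.

**Cross-checks:** In the side view the cup's outline was 2–3 pixels away from where 0.40 rad would put it. That check is only good to about 0.05 rad (roughly 10 mm), so I relied on the tool pose for the height. The last top picture showed the shade, lantern, cap and other rod where they started. No check failed.

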